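# Feed the top spot tile from the magazine to the reading stage

## Robot

A 6-joint arm with a two-finger parallel gripper is mounted at the origin on a cart in front of the work surface, level with it; the furniture and walls round the work are solid. World frame = base frame: x ahead of the robot, y to its left, z up, the work surface at z = 0. Lengths are in m, angles in rad, forces in N, time in s.
With the tool pointing down it reaches from about 0.325 to 0.9 m from the base axis. Payload 6.1 kg.
Tool frame: the origin (TCP) lies midway between the tips of the shut fingers; the grasp point (between the pads) lies behind it (robot.grasp_offset is the z of the grasp point in the tool frame, in m); z points along the fingers, y is the line along which they close (so a half turn about z gives the same grasp; the last joint's range is limited). The gripper opens to 87 mm and grips with 3 to 60 N. Pads are 19 mm wide; open, the fingers measure 117 mm over their backs; the gripper's body (75 mm by 190 mm) begins 51 mm behind the grasp point.
Start: joints at [-1.404, 0.22, 1.526, -0, 1.395, -0.126], TCP at [0.18, -0.598, 0.195] pointing down, gripper open.
Joint ranges: [-2.98, 2.98], [-0.91, 2.08], [0.09, 2.57], [-1.24, 4.39], [0.2, 2.65], [-2.68, 2.68]. Speed limits (rad/s): [2.57, 2.57, 3.01, 3.14, 3.14, 3.14].

## Interface

Orientations are given as [roll, pitch, yaw] about the fixed x, y, z axes, in that order (R = Rz(yaw) Ry(pitch) Rx(roll)).
In Python, from plant import robot, monitor, eyes, nets gives the robot as it stands. Calls block until the motion is done:
- robot.goto(position, orientation): joint-space move of the TCP to a pose.
- robot.line_to(position, speed=0.15, rot=None, contact_N=None): straight line of the TCP; rot=None keeps the orientation; speed is the mean speed in m/s. With contact_N (N) it stops when the force on the tool has changed by that much, and returns True; else False.
- robot.goto_joints(angles): joint-space move.
- robot.command_gripper(opening, f_grip=None): finger opening in m; f_grip is the grip in N (None keeps the last); returns when the fingers have stopped.
- robot.hold(seconds).
- robot.solve_ik(position, orientation): joint angles nearest the present ones, or None.
- monitor.sense(): the state.
- eyes.grab_frame(name): name is "scene" or "top" or "wrist"; returns the picture (400x640x3 uint8, blue, green, red); there is no depth.
- eyes.calibration(name): a dict with "vfov" (degrees; the focal length in pixels is half the picture's height over the tangent of half this angle, whatever the lens; pixels are square), "cx", "cy" (the principal point, pixels), "T" (4x4, takes a point from camera to world coordinates); the wrist camera has in their place "hand_eye" (4x4, takes a point from camera to tool coordinates, whose origin is the TCP and whose axes are the flange's). Camera axes: x right, y down, z forward; pixel columns grow to the right and rows downward; lengths in m; the calibration is good to about 2 mm. A picture is of the moment at which its call begins: read the wrist's pose just before it. calibration takes no time and is no camera call.
A pose or a line that the arm cannot do raises robot.PlanningError and nothing moves.
- robot.job_done(): hands the job in; it is judged then, once.
Trained networks look in the newest picture that a camera, given by its name, has taken for a name from the list of things; names that differ only in an ending like _2 or _b are one class to them, and where a whole thing is asked for, a point or a joint stands for the part that bears it (a point fixed in the world has none). Each returns a list of dicts, best first, with "confidence" (0 to 1); they miss things now and then, are a little off and sometimes report something else, mostly with a low value. They report only what shows in the picture. A call takes as long as a camera call.
- nets.boxes_of(camera, target): "xy" ([column, row] in pixels, amid what is visible of it).
The state is a dict: "time": time; "qpos": joint angles; "qd": joint speeds; "joint_efforts": joint torques, N m; "ee_pos": TCP position; "tcp_rot": TCP orientation; "force": force on the tool from outside, world axes, zero at the start; "torque": the same for the moment, N m; "gripper_width": finger opening in m; "grasp_force": force on a finger pad.
Only numpy, scipy, OpenCV 4.12 (cv2) and the standard library are available. Lean on these libraries where they do the work, as an engineer would, in place of code of your own. Each camera call takes 0.05 s, during which the arm holds its last target. There are 200 camera calls.

## Task

Feed the next porcelain spot tile to the reading stage: press lightly on the plain end of the top tile in the magazine (keep off its wells), shear it sideways off the stack over the lip onto the stage beside it, without lifting it out or pulling the tiles below along. Then push it gently along the stage until it is fully home against the end stop and the spring catch has come out behind it. Leave the other tiles in their stack and do not disturb the things around.

Things in the scene. Friction and masses are not known exactly. Their poses are not given: they have to be found in the camera images.
- tile_feeder: Fixed steel and grey bench unit, base 124 x 270 mm: magazine with the stack of tiles, beside it the reading stage. Origin under it, 0 to 7 mm above the top (screw feet), z up; +y = feed direction, magazine to stage; +x = switch side, facing the robot. Pocket: y -0.129 to -0.026, x +-0.0365, walls to z 0.075. Stage: flat at z 0.060, rails at x +-0.0365; rigid end stop, 9 mm high, face at y +0.104.
- lift (a joint): Sprung lift plate under the stack, about 6 N per mm: 0 = unpressed, negative as the stack is pressed down. Unpressed, the top tile's underside is at feeder z 0.0615, 1.5 mm above the lip (feeder y -0.026, level with the stage) that holds the lower tiles back. Pressed with over about 9 N the top tile sinks behind the lip and jams; under about 4 N the fingers may slip when the tile meets the catch.
- tile_1: Top tile of the stack, to be fed: white glazed porcelain, 70 (x) x 100 (y) x 10 mm (z), about 165 g; six ring wells towards +y and a plain end 28 mm long at -y (trailing in the feed). Origin: centre of the underside. Axes as the feeder's, 1.5 mm play all round in the pocket. Slides on tile and metal with friction about 0.2, fingertips hold better. Bears at most 16 N from the fingers.
- catch (a joint): Spring catch in the stage rail on the feeder's +x side: small steel wedge, sloped towards the magazine, square towards the end stop. 0 = out, 6 mm into the channel, feeder z 61 to 65 mm; up to 0.007 m as a passing tile presses it into the rail (0.7 to 1.5 N). Its square face is at feeder y +0.002: it springs out 2 mm behind a tile that is home (tile origin at feeder x 0, y +0.054, z 0.060).
- tile_2: The second tile of the stack, under tile_1; the same kind, origin and axes. It stays.
- tile_3: The third tile of the stack, the same kind. It stays.
- tile_4: The lowest tile of the stack, the same kind. It stays.
- vial_a: Clear glass vial with a crimped cap, 23 x 24 x 54 mm, standing just left of the feeder; origin under its centre. A bystander.
- vial_b: Brown glass vial with a crimped cap, 23 x 24 x 54 mm, standing just left of the feeder; origin under its centre. A bystander.
- timer: Small white laboratory timer, 55 x 62 x 22 mm, lying left of the feeder; origin under its centre. A bystander.
- marker: Marker pen, 17 x 136 x 17 mm, lying at the left; origin under its centre. A bystander.
- slide_carton: Flat white carton, 47 x 100 x 14 mm, lying left of the vials; origin under its centre. A bystander.

How it is judged:
By the outcome, as a careful person would: the job done as asked, in the order asked, and still so for the second after the job is handed in, with the robot touching nothing.
It also fails if it takes over 51 s, if anything falls off the work surface, if the arm or the gripper's body presses on something with over 40 N, if the wrist force passes 120 N, or if a joint passes its speed limit or range.

## Working session

There is one attempt and no reset: what is moved stays moved. The work goes in short steps, each a Python script; the robot and the scene stay as the last script left them, time stands still between calls to the robot, and variables do not carry over. Pictures are saved under pics/ and viewed, at most 10 in all, crops included, and the job is handed in when it is done.

```bash
mkdir -p pics; ls; python3 - <<'E'
from plant import robot, monitor, eyes, nets
import cv2
for c in ["top","scene"]:
    cv2.imwrite(f"pics/{c}0.png",eyes.grab_frame(c))
    k=eyes.calibration(c);print(c,k["vfov"],k["cx"],k["cy"],k["T"])
    for t in ["tile_1","tile_feeder","catch"]: print(t,nets.boxes_of(c,t))
k=eyes.calibration("wrist");print(k)
s=monitor.sense();print(s,robot.grasp_offset)
E
```

```text
pics
top 50.97671514548553 320.340390650156 200.81200907169415 [[-0.00985056 -0.99232575  0.12325816  0.3629314 ]
 [-0.99992265  0.00883915 -0.00874972 -0.05729345]
 [ 0.00759308 -0.12333481 -0.99233607  1.19882252]
 [ 0.          0.          0.          1.        ]]
tile_1 [{'xy': [407.5, 182.8], 'confidence': 0.81}]
tile_feeder [{'xy': [443.1, 178.4], 'confidence': 0.88}]
catch []
scene 45.52233892325906 327.97323673941827 197.32013327053687 [[-0.81024344 -0.32747727  0.48607017 -0.02687331]
 [-0.58605124  0.4427302  -0.6786265   0.69634855]
 [ 0.00703681 -0.83471469 -0.5506377   0.71809608]
 [ 0.          0.          0.          1.        ]]
tile_1 [{'xy': [372.1, 163.3], 'confidence': 0.75}]
tile_feeder [{'xy': [380.3, 171.7], 'confidence': 0.96}]
catch []
{'vfov': 68.20904587958705, 'cx': 322.51693266093145, 'cy': 198.1405846784635, 'hand_eye': array([[ 2.11698677e-04, -9.55226782e-01, -2.95874550e-01,
         8.03968952e-02],
       [ 9.99999977e-01,  1.90722350e-04,  9.97570592e-05,
        -1.31633120e-05],
       [-3.88607252e-05, -2.95874564e-01,  9.55226801e-01,
        -1.89453548e-01],
       [ 0.00000000e+00,  0.00000000e+00,  0.00000000e+00,
         1.00000000e+00]])}
{'time': 0.4, 'qpos': array([-1.40408301e+00,  2.20544387e-01,  1.52662956e+00,  1.49991284e-05,
        1.39469808e+00, -1.26073865e-01]), 'qd': array([-0.00125036, -0.00266928, -0.00222885,  0.0024751 ,  0.00046645,
        0.00096073]), 'joint_efforts': array([-8.66114988e-04, -4.93869352e+01, -3.87083852e+01,  6.99141878e-02,
        5.00963302e-02, -5.33374646e-05]), 'ee_pos': array([ 0.18039097, -0.59830773,  0.19447946]), 'tcp_rot': array([-3.14131736e+00, -4.97767520e-05,  2.92784544e-01]), 'force': array([ 0.06794606, -0.10474462,  0.19492837]), 'torque': array([-0.00599467, -0.02565771, -0.01985137]), 'grasp_force': 0.0, 'gripper_width': 0.08727348871257061} -0.0187
```

View pics/top0.png

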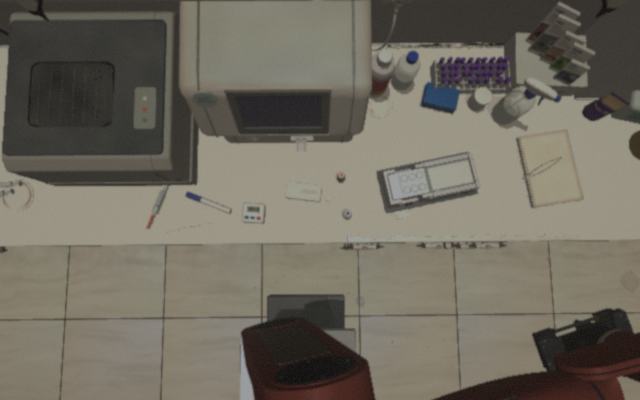

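View pics/scene0.png

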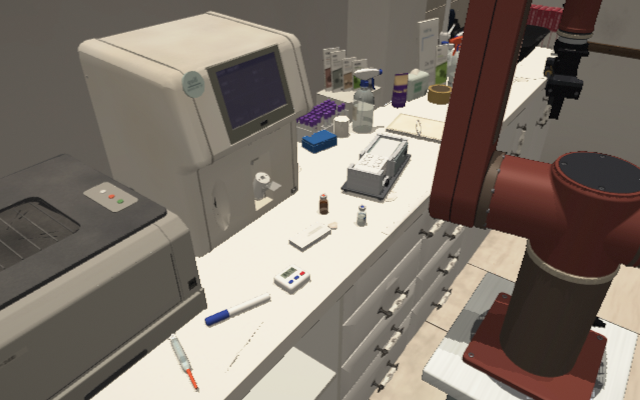

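```bash
cat > h.py <<'E'
from plant import robot, monitor, eyes, nets
import numpy as np, cv2
from scipy.spatial.transform import Rotation as Rn
def cam(c):
    k=eyes.calibration(c); f=200/np.tan(np.radians(k["vfov"]/2))
    if c=="wrist":
        s=monitor.sense(); T=np.eye(4); T[:3,:3]=Rn.from_euler("xyz",s["tcp_rot"]).as_matrix(); T[:3,3]=s["ee_pos"]; T=T@k["hand_eye"]
    else: T=np.array(k["T"])
    return f,k["cx"],k["cy"],T
def ray(C,uv,z):
    f,cx,cy,T=C; d=T[:3,:3]@np.array([(uv[0]-cx)/f,(uv[1]-cy)/f,1]); p=T[:3,3]
    return p+d*(z-p[2])/d[2]
E
python3 - <<'E'
from h import *
C=cam("top")
a=ray(C,(407.5,182.8),.07);
e=[ray(C,p,.0) for p in [(388,210),(480,190)]]; c=ray(C,(428,181),.065)
d=e[1]-e[0]; yaw=np.arctan2(-d[1],-d[0]); print(a,c,d,yaw)
robot.command_gripper(0.0,20)
robot.goto([c[0],c[1],.16],[np.pi,0,yaw])
C=cam("wrist"); im=eyes.grab_frame("wrist"); np.save("w1.npy",C[3]); cv2.imwrite("pics/w1.png",im)
for t in ["tile_1","tile_feeder","catch"]: print(t,nets.boxes_of("wrist",t))
s=monitor.sense(); print(s["time"],s["ee_pos"],s["tcp_rot"],s["force"],s["qpos"])
E
```

```text
[ 0.55057851 -0.30571177  0.07      ] [ 0.55593075 -0.36335183  0.065     ] [ 0.05579853 -0.26861365  0.        ] 1.7756113379231142
tile_1 [{'xy': [329.2, 123.1], 'confidence': 0.75}]
tile_feeder [{'xy': [325.2, 184.3], 'confidence': 0.93}]
catch [{'xy': [294.9, 207.0], 'confidence': 0.43}]
3.7583 [ 0.55527698 -0.36439028  0.16014473] [3.14157523e+00 2.33084196e-04 1.77372564e+00] [ 0.31962651  0.31124921 -0.15209864] [-6.99292369e-01  3.36253234e-01  1.45125896e+00 -1.33946555e-04
  1.35388675e+00 -9.02192867e-01]
```

View pics/w1.png

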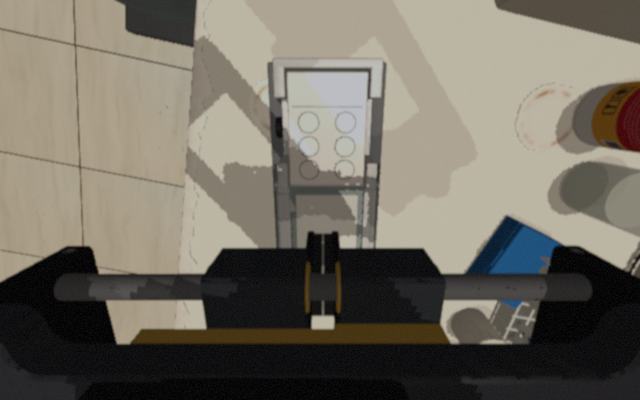

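```bash
python3 -c "
import cv2;im=cv2.imread('pics/w1.png')[50:250,255:400];cv2.imwrite('pics/w1c.png',cv2.resize(im,None,fx=3,fy=3,interpolation=cv2.INTER_CUBIC))"
```

```text
(no output)
```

View pics/w1c.png

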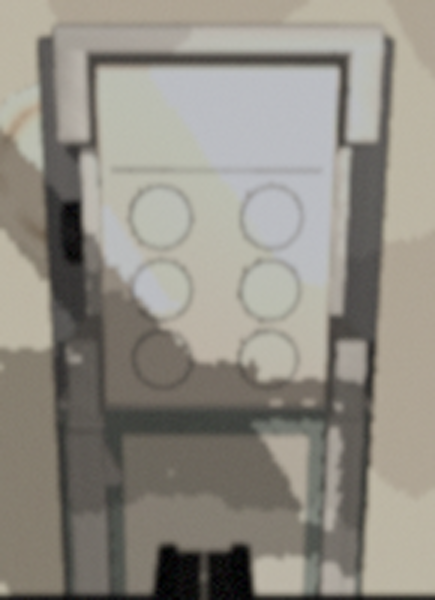

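```bash
python3 - <<'E'
from h import *
k=eyes.calibration("wrist"); f=200/np.tan(np.radians(k["vfov"]/2)); C=(f,k["cx"],k["cy"],np.load("w1.npy"))
q=[(97,66),(340,66),(329,408),(103,408)]
for z in (.0715,.075,.0785):
    P=np.array([ray(C,(255+(u+.5)/3-.5,50+(v+.5)/3-.5),z) for u,v in q])
    n=lambda a,b:np.linalg.norm(P[a]-P[b])
    fy=(P[3]+P[2]-P[0]-P[1])[:2]; fx=(P[0]-P[1]+P[3]-P[2])[:2]
    print(z,n(0,1),n(3,2),n(0,3),n(1,2),P.mean(0),"yaw",np.arctan2(-fy[1],-fy[0]),np.arctan2(-fx[0],fx[1])%np.pi,
     np.arctan2(*(P[0]-P[3])[1::-1]),np.arctan2(*(P[1]-P[2])[1::-1]))
E
```

```text
0.0715 0.07048154714912888 0.07330728917892484 0.10253909998373612 0.10253235194362116 [ 0.54621659 -0.3057835   0.0715    ] yaw 1.770991185945253 1.773891508151685 1.7572119360630878 1.7847713427491365
0.075 0.06959441844978081 0.0723845937681042 0.10124847311641676 0.10124181001172522 [ 0.54610794 -0.30551812  0.075     ] yaw 1.7709911859452538 1.773891508151685 1.7572119360630887 1.7847713427491363
0.0785 0.06870728975043264 0.07146189835728357 0.09995784624909744 0.09995126807982932 [ 0.54599928 -0.30525275  0.0785    ] yaw 1.7709911859452532 1.773891508151685 1.7572119360630885 1.784771342749136
```

```bash
python3 - <<'E'
from h import *
y=1.772; d=-np.array([np.cos(y),np.sin(y)]); c=np.array([.5461,-.3055]); p=c-.037*d
robot.goto([*p,.12],[np.pi,0,y]); robot.line_to([*p,.09],speed=.05)
robot.hold(.3)
im=eyes.grab_frame("wrist"); s=monitor.sense(); print(s["time"],s["ee_pos"],s["tcp_rot"],s["force"])
cv2.imwrite("pics/w2.png",im)
F=[monitor.sense()["force"]]
for i in range(5): robot.hold(.02); F.append(monitor.sense()["force"])
print(np.round(F,2), monitor.sense()["time"])
E
```

```text
5.35 [ 0.53886113 -0.26930507  0.09030515] [3.14125739e+00 3.44478668e-04 1.77207448e+00] [-0.14265788 -0.13979983  0.89101844]
[[-0.14 -0.14  0.89]
 [ 0.83  0.98 -0.38]
 [ 0.26 -0.1   0.52]
 [ 0.49  0.25  0.19]
 [-0.13 -0.24 -1.06]
 [-0.31 -0.02 -0.56]] 5.4333
```

View pics/w2.png

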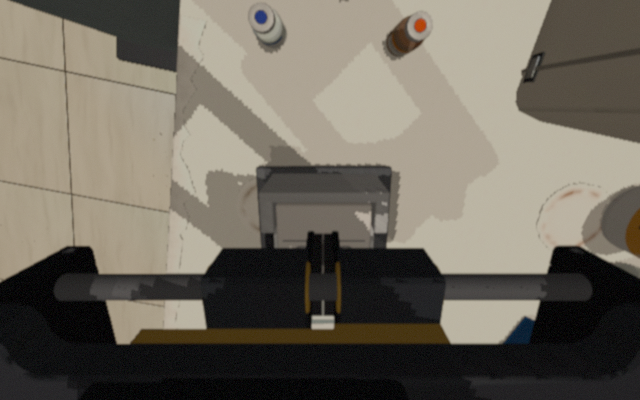

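```bash
python3 - <<'E'
from h import *
C=cam("wrist"); y=1.772; d=-np.array([np.cos(y),np.sin(y)]); e=np.array([-d[1]*-1,-d[0]]) ; e=np.array([d[1],-d[0]])
tcp=monitor.sense()["ee_pos"][:2]
for z in (.0715,.0765):
  for uv in [(295,241),(322,204),(274,215),(372,215)]:
    r=ray(C,uv,z)[:2]-tcp; print(z,uv,"feed",r@d*1e3,"x",r@e*1e3)
im=cv2.imread("pics/w2.png")[155:255,250:400]
cv2.imwrite("pics/w2c.png",cv2.resize(im,None,fx=4,fy=4,interpolation=cv2.INTER_CUBIC))
E
```

```text
0.0715 (295, 241) feed 17.62885016060716 x 22.457448635375137
0.0715 (322, 204) feed -12.486587857517344 x 1.5896236412521192
0.0715 (274, 215) feed -3.781073401712125 x 37.642342525329234
0.0715 (372, 215) feed -3.783312065258638 x -35.96706144435263
0.0765 (295, 241) feed 15.244531464544847 x 21.94989278279295
0.0765 (322, 204) feed -14.147406435070717 x 1.5834011528794965
0.0765 (274, 215) feed -5.651035234517705 x 36.76998133528805
0.0765 (372, 215) feed -5.6532201159030295 x -35.071013605662834
```

View pics/w2c.png

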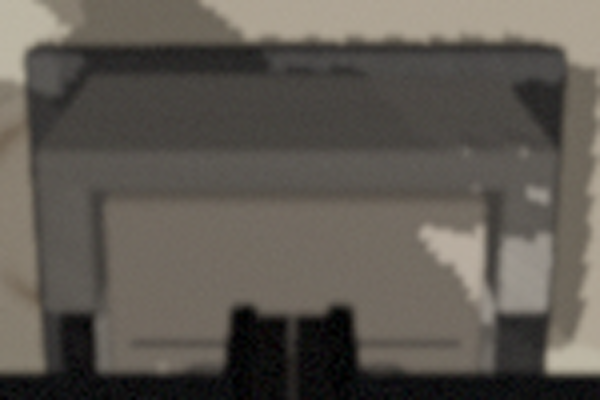

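```bash
cat >> h.py <<'E'
def force(n=10,dt=.012):
    F=[]
    for _ in range(n): robot.hold(dt); F.append(monitor.sense()["force"])
    return np.mean(F,0),np.std(F,0)
Y=1.772; D=-np.array([np.cos(Y),np.sin(Y)]); E=np.array([D[1],-D[0]])
def loc(v): return np.round([v[:2]@E,v[:2]@D,v[2]],2)
E
python3 - <<'E'
from h import *
s=monitor.sense(); p=s["ee_pos"].copy()
robot.line_to([p[0],p[1],.083],speed=.03)
F0,sd=force(20); np.save("F0.npy",F0); print("tare",F0,sd)
hit=robot.line_to([p[0],p[1],.066],speed=.008,contact_N=3.5)
s=monitor.sense();print(hit,s["time"],s["ee_pos"])
F,sd=force(); print(loc(F-F0),monitor.sense()["ee_pos"])
t=monitor.sense()["time"]; e=monitor.sense()["ee_pos"]; robot.line_to([p[0],p[1],e[2]-.0002],speed=.01)
print(monitor.sense()["time"]-t); F,sd=force(); print(loc(F-F0),monitor.sense()["ee_pos"],monitor.sense()["time"])
E
```

```text
tare [0.00832935 0.10244734 0.30549328] [0.37915455 0.50818123 0.47699694]
False 8.2583 [ 0.53883402 -0.26928318  0.06603117]
[-0.02  0.04 -0.39] [ 0.53882696 -0.26927235  0.06603602]
0.25
[-0.07 -0.08 -0.3 ] [ 0.53879619 -0.26927577  0.06581711] 8.675
```

```bash
python3 - <<'E'
from h import *
s=monitor.sense(); print(s["gripper_width"],s["force"],s["joint_efforts"])
im=eyes.grab_frame("wrist")[155:255,250:400]; im2=eyes.grab_frame("scene")[110:210,310:460]
cv2.imwrite("pics/w3.png",cv2.resize(np.hstack([im,im2]),None,fx=2.66,fy=2.66,interpolation=cv2.INTER_CUBIC))
print(monitor.sense()["time"])
E
```

```text
0.00042572020871635825 [-0.67273967 -0.08193963 -0.47953798] [ 1.63469354e-03 -4.89885807e+01 -3.50535572e+01  2.48417957e-02
  8.13268963e-02 -2.89395609e-05]
8.775
```

View pics/w3.png

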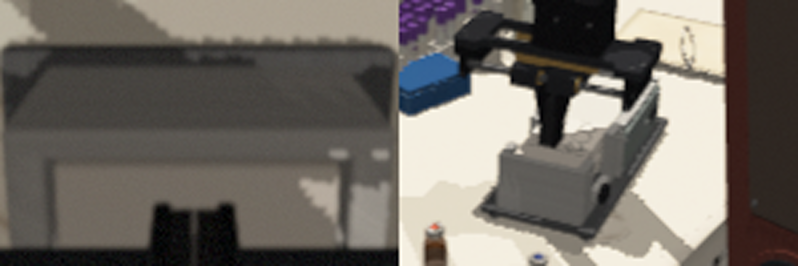

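```bash
python3 - <<'E'
from h import *
f,cx,cy,T=cam("scene"); Ti=np.linalg.inv(T); p=monitor.sense()["ee_pos"]
for dz in (-.01,0,.01,.027):
  for off in (-.009,.009):
    q=Ti@np.array([*(p[:2]+off*D),p[2]+dz,1]); print(dz,off,cx+f*q[0]/q[2],cy+f*q[1]/q[2],f/q[2])
im2=eyes.grab_frame("scene")[130:190,330:410]
cv2.imwrite("pics/s3.png",cv2.resize(im2,None,fx=8,fy=8,interpolation=cv2.INTER_CUBIC))
E
```

```text
-0.01 -0.009 364.6856397342436 176.8081659778305 370.0793246313426
-0.01 0.009 367.0163678643599 173.73366953016512 366.17964772885495
0 -0.009 364.86941007476844 173.61773338911968 371.66818015976366
0 0.009 367.2080941028179 170.5639386358188 367.73512447060216
0.01 -0.009 365.05476517552995 170.39978781496328 373.2707373282642
0.01 0.009 367.4014561390558 167.36716377085253 369.303872454832
0.027 -0.009 365.3735643238206 164.86512324910078 376.0270351496138
0.027 0.009 367.7339854454056 161.86959377683522 372.00168578563364
```

View pics/s3.png

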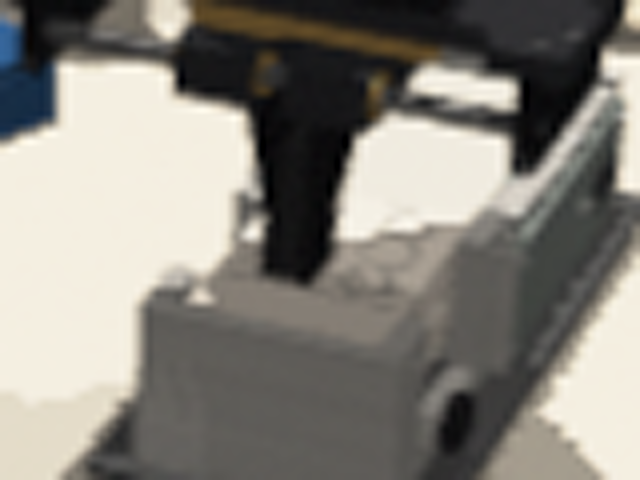

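```bash
python3 - <<'E'
from h import *
F0=np.load("F0.npy"); p=monitor.sense()["ee_pos"].copy()
hit=robot.line_to([p[0],p[1],.040],speed=.008,contact_N=3.5)
s=monitor.sense();print(hit,s["time"],s["ee_pos"])
F,sd=force(); print(loc(F-F0),sd,monitor.sense()["ee_pos"])
E
```

```text
True 10.7917 [ 0.53885343 -0.26925767  0.04932145]
[ 0.1  -0.23  4.21] [0.37286162 0.49347871 0.42985659] [ 0.53882515 -0.26924652  0.04929266]
```

```bash
cat >> h.py <<'E'
import json
def shear(st,s_end,step,tgt=6.,gain=1e-4,speed=.03,n=6,cap=2e-4,latmax=7):
    """st: p0 (xy), s (feed), z. Fz servo between small steps."""
    F0=np.load("F0.npy"); p0=np.array(st["p0"]); R=[]
    while st["s"]<s_end-1e-6:
        st["s"]+=min(step,s_end-st["s"])
        hit=robot.line_to([*(p0+st["s"]*D),st["z"]],speed=speed,contact_N=6)
        f=loc(force(n)[0]-F0); m=monitor.sense(); 
        R.append([round(st["s"]*1e3,1),round(((m["ee_pos"][:2]-p0)@D)*1e3,1),round(((m["ee_pos"][:2]-p0)@E)*1e3,2),round(st["z"]*1e3,2),round(m["ee_pos"][2]*1e3,2),*f.tolist(),hit])
        if hit or f[2]>9 or f[2]<2.5 or np.hypot(f[0],f[1])>latmax: print("STOP"); break
        st["z"]+=float(np.clip((f[2]-tgt)*gain,-cap,cap))
    for r in R: print(*r)
    json.dump(st,open("st.json","w")); print("t",m["time"])
E
python3 - <<'E'
from h import *
p=monitor.sense()["ee_pos"]; F0=np.load("F0.npy")
st=dict(p0=p[:2].tolist(),s=0.,z=float(p[2])-.0003)
robot.line_to([p[0],p[1],st["z"]],speed=.01); f=loc(force(8)[0]-F0); print(f,monitor.sense()["time"])
st["z"]+=float(np.clip((f[2]-6)*1e-4,-2e-4,2e-4))
shear(st,.016,.004)
E
```

```text
[ 0.23 -0.    4.56] 11.1917
4.0 4.3 -0.24 48.85 49.16 0.3 -0.41 5.16 False
8.0 8.4 -0.25 48.76 49.13 0.2 0.12 5.24 False
12.0 12.4 -0.3 48.69 49.12 0.17 0.04 5.48 False
16.0 16.4 -0.31 48.64 49.1 -0.25 -0.24 5.76 False
t 12.525
```

```bash
python3 - <<'E'
from h import *
im=eyes.grab_frame("wrist"); g=im.mean(2); cv2.imwrite("pics/w4.png",im)
for a in (288,342): print([int(v) for v in g[160:250,a:a+14].mean(1)])
eyes.grab_frame("top"); print(nets.boxes_of("top","tile_1"))
E
```

```text
[45, 44, 43, 47, 56, 65, 68, 68, 68, 68, 68, 67, 68, 69, 68, 68, 67, 68, 68, 68, 68, 68, 67, 68, 72, 80, 86, 87, 87, 87, 87, 86, 86, 86, 86, 85, 85, 87, 96, 104, 106, 107, 107, 106, 106, 107, 106, 106, 106, 106, 105, 106, 106, 106, 106, 106, 106, 106, 106, 105, 100, 90, 83, 81, 82, 85, 91, 98, 102, 105, 106, 105, 105, 105, 106, 106, 106, 105, 105, 105, 106, 105, 105, 105, 105, 105, 102, 86, 56, 24]
[75, 75, 75, 74, 73, 72, 72, 72, 73, 73, 73, 73, 72, 74, 73, 73, 72, 73, 74, 73, 72, 71, 71, 79, 103, 131, 150, 158, 159, 156, 154, 151, 149, 147, 146, 143, 134, 116, 104, 104, 107, 108, 107, 107, 107, 107, 107, 107, 107, 107, 107, 107, 107, 107, 107, 107, 107, 107, 106, 106, 102, 94, 85, 81, 82, 85, 91, 98, 103, 106, 107, 106, 106, 107, 106, 106, 106, 106, 106, 106, 107, 106, 106, 106, 106, 106, 102, 87, 55, 26]
[]
```

```bash
python3 - <<'E'
from h import *
st=json.load(open("st.json")); st["z"]-=0.00003
shear(st,.072,.004,tgt=6.0)
E
```

```text
20.0 20.3 -0.37 48.58 49.07 0.54 -0.53 6.09 False
24.0 24.2 -0.36 48.59 49.02 0.02 -0.4 6.0 False
28.0 28.2 -0.38 48.59 49.03 -0.29 -1.02 5.75 False
32.0 32.2 -0.39 48.57 49.05 0.05 -0.65 5.89 False
36.0 36.2 -0.37 48.56 49.03 -0.02 -0.7 5.85 False
40.0 40.3 -0.41 48.54 49.05 -0.04 -0.32 5.57 False
44.0 44.3 -0.4 48.5 49.02 -0.02 -0.51 5.79 False
48.0 48.3 -0.43 48.48 49.02 -0.18 -0.3 5.88 False
52.0 52.3 -0.46 48.46 48.99 -0.35 -0.51 5.79 False
56.0 56.3 -0.46 48.44 49.01 -0.19 -0.67 5.88 False
60.0 60.3 -0.51 48.43 49.0 -0.54 -0.75 5.91 False
64.0 64.3 -0.54 48.42 49.01 -0.67 -0.59 5.78 False
68.0 68.3 -0.55 48.4 48.99 -0.47 -0.37 5.84 False
72.0 72.3 -0.56 48.38 49.02 -0.56 -0.72 6.08 False
t 17.3417
```

```bash
python3 - <<'E'
from h import *
st=json.load(open("st.json"))
shear(st,.124,.003,tgt=6.2)
E
```

```text
75.0 75.3 -0.58 48.39 49.0 -0.44 -0.28 6.02 False
78.0 78.3 -0.58 48.37 49.02 -0.59 -0.75 6.38 False
81.0 81.3 -0.59 48.39 49.03 -0.72 -0.58 6.03 False
84.0 84.3 -0.63 48.38 49.02 -0.59 -0.65 5.91 False
87.0 87.3 -0.65 48.35 49.04 -0.94 -0.72 5.98 False
90.0 90.3 -0.65 48.32 49.01 -0.6 -1.06 6.62 False
93.0 93.3 -0.68 48.37 49.05 -0.61 -0.79 6.19 False
96.0 96.3 -0.68 48.37 49.07 -1.0 -0.66 6.25 False
99.0 99.3 -0.68 48.37 49.02 -0.58 -0.94 6.05 False
102.0 102.3 -0.44 48.36 48.68 -0.76 -0.29 4.8 False
105.0 105.3 -0.44 48.22 48.67 -0.73 -0.24 5.55 False
108.0 108.4 -0.39 48.15 48.67 -0.71 -0.26 5.98 False
111.0 111.3 -0.39 48.13 48.67 -0.03 -0.5 6.24 False
114.0 114.3 -0.35 48.13 48.66 -0.19 -0.22 6.33 False
117.0 117.3 -0.35 48.15 48.67 -0.19 -0.71 6.08 False
120.0 120.3 -0.32 48.13 48.69 -0.33 -0.68 5.68 False
123.0 123.4 -0.32 48.08 48.68 0.18 -0.85 6.21 False
124.0 124.0 -0.32 48.08 48.69 -0.04 -1.71 6.76 False
t 22.7417
```

```bash
python3 - <<'E'
from h import *
st=json.load(open("st.json"))
shear(st,.136,.001,tgt=6.2,latmax=3.2,n=10)
im=eyes.grab_frame("wrist"); g=im.mean(2); cv2.imwrite("pics/w5.png",im)
for a in (290,342): print([int(v) for v in g[120:250,a:a+10].mean(1)])
for t in ["catch","tile_1"]: print(nets.boxes_of("wrist",t))
E
```

```text
125.0 124.9 -0.31 48.14 48.69 -0.07 -1.73 6.62 False
126.0 125.9 -0.3 48.18 48.66 0.13 -1.93 6.81 False
127.0 126.9 -0.32 48.24 48.69 -0.16 -1.84 6.31 False
128.0 127.9 -0.32 48.25 48.71 0.04 -1.97 6.31 False
129.0 129.3 -0.32 48.26 48.69 -0.39 -0.42 5.44 False
130.0 130.1 -0.3 48.19 48.66 -0.19 -0.77 6.27 False
131.0 131.1 -0.28 48.19 48.66 -0.09 -1.06 6.46 False
132.0 132.0 -0.24 48.22 48.64 -0.07 -1.27 6.29 False
133.0 132.6 -0.27 48.23 48.67 0.27 -2.73 6.87 False
134.0 133.6 -0.27 48.3 48.7 0.31 -2.68 6.55 False
135.0 134.5 -0.24 48.33 48.69 -0.08 -2.4 6.5 False
136.0 135.5 -0.23 48.36 48.69 0.18 -2.45 6.35 False
t 26.7417
[161, 142, 139, 160, 178, 184, 184, 184, 184, 184, 184, 183, 184, 184, 183, 183, 183, 183, 183, 183, 182, 182, 178, 171, 160, 155, 153, 147, 137, 132, 131, 124, 109, 93, 91, 101, 107, 106, 107, 107, 107, 105, 101, 88, 72, 73, 84, 90, 91, 88, 83, 72, 66, 64, 63, 63, 64, 63, 63, 64, 64, 64, 63, 64, 69, 81, 94, 101, 101, 101, 101, 101, 101, 101, 101, 101, 101, 101, 101, 101, 101, 102, 101, 102, 101, 101, 101, 101, 101, 101, 101, 101, 101, 97, 92, 84, 81, 83, 85, 9
[... 221 characters left out ...]
91, 191, 191, 191, 191, 191, 191, 191, 191, 191, 191, 191, 191, 190, 189, 186, 182, 178, 171, 164, 167, 179, 186, 188, 188, 188, 189, 187, 177, 149, 113, 126, 160, 175, 178, 174, 162, 143, 127, 119, 117, 115, 114, 115, 114, 113, 113, 113, 112, 112, 117, 134, 155, 166, 169, 170, 167, 161, 149, 132, 116, 104, 101, 102, 102, 101, 101, 101, 101, 101, 102, 101, 102, 102, 102, 101, 101, 101, 101, 100, 94, 85, 81, 81, 85, 92, 98, 104, 106, 107, 107, 106, 107, 107, 107, 106, 106, 106, 106, 106, 106, 106, 106, 106, 106, 106, 106, 106, 105, 106, 106, 106, 103, 87, 55, 25]
[{'xy': [267.4, 203.5], 'confidence': 0.75}]
[{'xy': [319.2, 78.2], 'confidence': 0.9}, {'xy': [326.9, 227.5], 'confidence': 0.82}]
```

```bash
python3 - <<'E'
from h import *
st=json.load(open("st.json")); p0=np.array(st["p0"]); q=p0+st["s"]*D
robot.line_to([*q,st["z"]+.003],speed=.02); robot.line_to([*q,.1],speed=.08)
robot.line_to([*(p0+(st["s"]+.085)*D),.1],speed=.1); robot.hold(.2)
C=cam("wrist"); np.save("w6.npy",C[3]); im=eyes.grab_frame("wrist"); cv2.imwrite("pics/w6.png",im)
print(nets.boxes_of("wrist","catch"),monitor.sense()["time"])
cv2.imwrite("pics/w6c.png",cv2.resize(im[20:250,230:420],None,fx=2.6,fy=2.6,interpolation=cv2.INTER_CUBIC))
E
```

```text
[{'xy': [273.4, 67.8], 'confidence': 0.57}] 29.25
```

View pics/w6c.png

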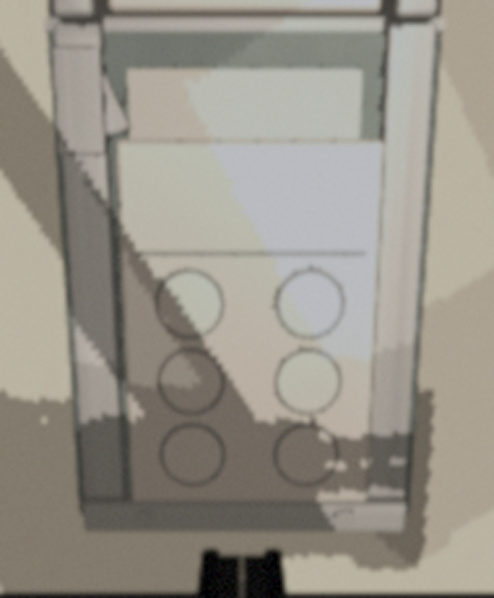

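```bash
python3 - <<'E'
from h import *
p=monitor.sense()["ee_pos"]; robot.line_to([p[0],p[1],.2],speed=.12); robot.hold(.2); print(monitor.sense()["time"]); print(robot.job_done())
E
```

```text
30.4333
the job is handed in; nothing more can be done
None
```

The top tile is on the reading stage, home against the end stop with the spring catch out behind it (seen in the last wrist picture); the other tiles stayed in the stack, and the job was handed in at 30.4 s.

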